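Stack a post foot in the welding fixture

TASK

Get the post foot ready for welding: with the pocket of the blue fixture still empty, push the spray can's red nozzle cap all the way down and let it come up again, then stack in the pocket, lying flat and square between the yellow corner stops, first the steel tube foot, then every brass spacer there is on the table, and last the green cap with the round disc, picked out of the blue crate with its disc upward. Lower the parts in, do not drop them, and leave everything else, including the rejected red cap and the offcuts in the crate, where it is.

Things in the scene. Friction and masses are not known exactly. Their poses are not given: they have to be found in the camera images.
- pocket (a point): centre of the pocket floor of the welding fixture; the floor is the top of the base plate, 15 mm above the table. z up, x along the pocket's long side. The pocket between the stops is 126 mm (x) by 66 mm (y)
- fixture: fixed blue base plate 200 (x) x 160 x 15 mm with four yellow L-shaped corner stops 8 mm thick, straight for 98 mm above the plate, then flared outward up to 110 mm as a lead-in. Each long side of the pocket is open for its middle 94 mm, room for fingers; the short sides for 28 mm. Origin under the plate's centre, axes as the pocket's
- nozzle_top (a point): centre of the top of the red push-down nozzle cap, 26 mm across, on an orange spray can (66 mm across) fixed upright in a holder beside the fixture, some 0.17 m from the pocket; the point is 228 mm above the table when the cap is up; z up
- nozzle (a joint): how far the nozzle cap is pressed down (m): 0 up, 0.008 at the stop; a spring pushes it back up, about 2 N to start moving and 8 N at the stop
- foot: the steel tube foot, a plain rectangular tube block 120 mm long (its x axis) by 60 mm wide (y axis) by 40 mm high, 0.4 to 0.65 kg; origin at the centre of its underside; z up; lies flat on the table on the robot's right
- cap: the green cap: a plate 120 mm long (its x axis) by 60 mm wide (y axis), 12 mm thick, with a round disc-shaped boss 44 mm across and 30 mm high on its middle (42 mm high in all), 0.28 to 0.46 kg; origin at the centre of the plate's underside, z up; lies disc up in the blue crate, its long side roughly along the crate's y
- crate: open blue crate on the robot's left, 270 (x) x 280 mm outside, walls 6 mm thick and 45 mm high, fixed, its floor 6 mm above the table; origin under its centre; x roughly away from the robot
- old_cap: a red rejected cap in the crate, same plate with a square 38 mm boss: not to be used; origin at the centre of its underside
- offcut_tube: square tube offcut in the crate, 110 x 30 x 30 mm, long along x; origin at the centre of its underside
- offcut_angle: aluminium angle offcut in the crate, 150 x 30 x 30 mm, long along x; origin at the centre of its underside
- offcut_bar: flat steel bar offcut in the crate, 100 x 25 x 10 mm, long along x; origin at the centre of its underside
- hammer: hammer with a yellow and black handle, about 275 mm long along x, lying at the far side of the table; origin under the middle of its handle
- water: pale water bottle with a blue cap, 68 mm across, 210 mm high, standing between the spray can and the far left; origin at the centre of its underside
- brush: wire brush with a wooden back, 180 mm long along x, 30 mm high, at the far side of the table; origin at the centre of its underside
- magnet: red square welding magnet, 80 x 80 x 22 mm, at the near right; origin at the centre of its underside
- spacer1: brass-coloured spacer plate, 120 mm long (its x axis) by 60 mm wide (y axis), 14 mm thick, 0.25 kg, two dark marks on it; origin at the centre of its underside, z up; lies flat on the table on the robot's right. There are two to four spacers, all alike; absent ones have no pose
- spacer2: brass-coloured spacer plate, 120 mm long (its x axis) by 60 mm wide (y axis), 14 mm thick, 0.25 kg, two dark marks on it; origin at the centre of its underside, z up; lies flat on the table on the robot's right. There are two to four spacers, all alike; absent ones have no pose
- spacer3: brass-coloured spacer plate, 120 mm long (its x axis) by 60 mm wide (y axis), 14 mm thick, 0.25 kg, two dark marks on it; origin at the centre of its underside, z up; lies flat on the table on the robot's right. There are two to four spacers, all alike; absent ones have no pose
- spacer4: brass-coloured spacer plate, 120 mm long (its x axis) by 60 mm wide (y axis), 14 mm thick, 0.25 kg, two dark marks on it; origin at the centre of its underside, z up; lies flat on the table on the robot's right. There are two to four spacers, all alike; absent ones have no pose
Not all that is in view belongs to the job. Of the things that look like the cap, the smaller one is meant.

How it is judged:
By the outcome, as a careful person would: the job done as asked, in the order asked, and still so for the second after the job is handed in, with the robot touching nothing.
Of spacer1, spacer2, spacer3, spacer4 only 2 to 4 are there at a start; the rules pass over those that are not, and their reading is None.
At some moment in a run one of foot, spacer1, spacer2, spacer3, spacer4 may be knocked a few centimetres aside while the robot is not near it.
It also fails if it takes over 210 s, if anything falls off the work surface, if the arm or the gripper's body presses on something with over 40 N, if the wrist force passes 120 N, or if a joint passes its speed limit or range.

ROBOT

A 6-joint arm with a two-finger parallel gripper is mounted at the origin on the work surface. World frame = base frame: x ahead of the robot, y to its left, z up, the work surface at z = 0. Lengths are in m, angles in rad, forces in N, time in s.
With the tool pointing down it reaches from about 0.3 to 0.775 m from the base axis. Payload 14.6 kg.
Tool frame: the origin (TCP) lies midway between the tips of the shut fingers; the grasp point (between the pads) lies 19 mm behind it (ctrl.hold_point_z is the distance from the TCP to the grasp point, in m); z points along the fingers, x is the direction in which the jaws open and shut, and the axes are right-handed (so a half turn about z gives the same grasp; the last joint's range is limited). The gripper opens to 94 mm and grips with 3 to 60 N. Pads are 16 mm wide; open, the fingers measure 119 mm over their backs; the gripper's body (75 mm by 177 mm) begins 78 mm behind the grasp point.
Start: joints at [-0.067, 0.3, 1.521, -0, 1.321, -0.067], TCP at [0.55, -0, 0.205] pointing down, gripper open.
Joint ranges: [-3.03, 3.03], [-0.79, 2.21], [0.23, 2.52], [-1.04, 4.18], [0, 3.07], [-2.55, 2.55]. Speed limits (rad/s): [2.22, 2.22, 2.57, 3.14, 3.14, 3.14].

INTERFACE

Orientations are given as [roll, pitch, yaw] about the fixed x, y, z axes, in that order (R = Rz(yaw) Ry(pitch) Rx(roll)).
In Python, from station import ctrl, viewer, ticket, nets gives the robot as it stands.
- The arm moves only by the tool carry_out, never from a script. Its argument "commands" is one flat list of numbers, 7 for each row, row after row: the closure, from -1 (fully open) to 1 (shut), so that 0 is half open, then the shift along the world's x, y, z in cm, then the turn, a rotation vector about the world's x, y, z in rad. In form: [gripper, tx, ty, tz, ax, ay, az, gripper, tx, ty, tz, ax, ay, az, ...]. A call has 1 to 12 rows; each row is the pose to reach, as a shift and turn from the pose measured when the call began; what a row does not reach only later rows make up. A row lasts 1/12 s, in which the tool goes at most 41.7 mm and 7.16 degrees, less where a joint would pass 70% of its speed; a pose out of reach is approached as far as the arm can. A call with a gripper value outside its range is refused whole. The fingers move at their own pace and stop on an object; "force" is the grip in N (left out, the last holds). Time passes only in rows, so rows that repeat a pose let the fingers close. It gives the time, the measured TCP pose, the force and the opening at its end, in the units of the state.
- ctrl.get_obs(): the state, without advancing time (a new reading comes with each control period).
- viewer.camera(name): name is "scene" or "side" or "wrist"; returns (picture, depth): 480x640x3 uint8, blue, green, red; 480x640 float32, m along the optical axis (not along the pixel's ray), 0 where there is no reading.
- viewer.camera_info(name): a dict with "fx", "fy", "cx", "cy" (pixels), "R" (3x3) and "t" (3): a world point X has camera coordinates R X + t. Camera axes: x right, y down, z forward; pixel columns grow to the right and rows downward; lengths in m; the calibration is good to about 2 mm. The wrist camera is an equidistant fisheye: a pixel r from the principal point sees the ray r / f radians off the axis. A picture is of the moment at which its call begins: read the wrist's pose just before it. camera_info takes no time and is no camera call; for the wrist camera it gives the pose at the moment of the call.
- ticket.hand_in(): hands the job in, once; it reports no verdict.
Trained networks look in the newest picture that a camera, given by its name, has taken for a name from the list of things; names that differ only in an ending like _2 or _b are one class to them, and where a whole thing is asked for, a point or a joint stands for the part that bears it (a point fixed in the world has none). Each returns a list of dicts, best first, with "confidence" (0 to 1); they miss things now and then, are a little off and sometimes report something else, mostly with a low value. They report only what shows in the picture. A call takes as long as a camera call. They do not tell look-alikes from the thing itself.
- nets.silhouettes(camera, thing): "region" (480x640 bool, what is visible of it) and "extent" ([left, top, right, bottom] in pixels, round what is visible of it).
The state is a dict: "time_s": time; "qpos": joint angles; "joint_vel": joint speeds; "tau": joint torques, N m; "ee_pos": TCP position; "eef_rot": TCP orientation; "force": force on the tool from outside, world axes, zero at the start; "moment": the same for the moment, N m; "grip_width": finger opening in m.
Only numpy, scipy, OpenCV 4.12 (cv2) and the standard library are available. Lean on these libraries where they do the work, as an engineer would, in place of code of your own. Each camera call takes 0.05 s, during which the arm holds its last target. There are 200 camera calls.

## Working session

There is one attempt and no reset: what is moved stays moved. The work goes in short steps, Python scripts to look and compute and a tool call to move; the robot and the scene stay as the last step left them, time stands still between calls to the robot, and variables do not carry over. Pictures are saved under pics/ and viewed, about 12 in all and at most 16, crops included, and the job is handed in when it is done.

Besides the shell and the picture viewer there is one more tool, called after "Emit:" in YAML: its name, and indented under it one key for each argument. carry_out: Moves the arm, as the interface text tells. Its arguments: {"type":"object","properties":{"commands":{"type":"array","items":{"type":"number"}},"force":{"type":"number"}},"required":["commands"]}

```bash
mkdir -p pics; ls
cat > h.py <<'E'
import numpy as np, cv2
from station import ctrl, viewer, ticket, nets
def cloud(cam):
    i=viewer.camera_info(cam); p,d=viewer.camera(cam)
    v,u=np.mgrid[0:480,0:640]
    if cam=='wrist':
        a=(u-i['cx'])/i['fx']; b=(v-i['cy'])/i['fy']; r=np.hypot(a,b)+1e-9
        s=np.tan(np.minimum(r,1.4))/r; x,y=a*s*d,b*s*d
    else: x,y=(u-i['cx'])/i['fx']*d,(v-i['cy'])/i['fy']*d
    P=np.stack([x,y,d],-1)
    W=(P-np.array(i['t']))@np.array(i['R'])
    W[d<=0]=np.nan
    return p,d,W
E
python3 - <<'E'
from h import *
print(ctrl.get_obs())
for c in ['scene','side','wrist']:
    p,d,W=cloud(c); cv2.imwrite(f'pics/{c}0.png',p); np.save(f'{c}0.npy',W)
    i=viewer.camera_info(c); print(c,i['fx'],-np.array(i['R']).T@i['t'],np.array(i['R'])[2])
    for t in ['foot','spacer1','cap','old_cap','nozzle_top','fixture','crate','water']:
        for o in nets.silhouettes(c,t):
            if o['confidence']<.3: continue
            m=o['region']; w=W[m]; print(t,round(o['confidence'],2),np.round(o['extent']),np.round(np.nanmedian(w,0),3), np.round(np.nanpercentile(w,98,axis=0),3))
E
```

```text
pics
{'time_s': 0.0, 'qpos': array([-6.66081512e-02,  3.00473143e-01,  1.52157571e+00, -1.32209013e-05,
        1.32071173e+00, -6.65694395e-02]), 'joint_vel': array([ 0.00021564, -0.00084123,  0.0005619 , -0.00119718,  0.00058544,
       -0.00118019]), 'tau': array([-1.53750298e-03, -5.31805658e+01, -3.52735734e+01,  7.07558286e-02,
        2.43994006e-02, -4.79655944e-05]), 'ee_pos': array([5.49735655e-01, 6.74259260e-06, 2.04887486e-01]), 'eef_rot': array([-3.14152774e+00,  1.16619458e-03, -3.53943978e-05]), 'force': array([ 0.13986236,  0.09013232, -0.03395089]), 'moment': array([0.00778192, 0.00667163, 0.06508664]), 'grip_width': 0.09389587157552327}
scene 548.7859824482409 [ 1.13235297 -0.667607    1.14497796] [-0.44811233  0.50799546 -0.73561943]
foot 0.79 [201. 290. 250. 335.] [ 0.429 -0.212  0.038] [ 0.481 -0.176  0.044]
spacer1 0.92 [194. 370. 253. 413.] [ 0.568 -0.35   0.014] [ 0.625 -0.317  0.019]
spacer1 0.86 [148. 336. 203. 380.] [ 0.417 -0.364  0.014] [ 0.471 -0.333  0.019]
spacer1 0.76 [243. 335. 299. 380.] [ 0.587 -0.216  0.014] [ 0.641 -0.184  0.018]
spacer1 0.58 [1
[... 1775 characters left out ...]
.92 [186. 439. 267. 465.] [ 0.418 -0.347  0.013] [ 0.471 -0.327  0.015]
spacer1 0.71 [284. 429. 372. 462.] [ 0.569 -0.326  0.014] [ 0.622 -0.309  0.015]
spacer1 0.7 [295. 360. 392. 389.] [ 0.581 -0.194  0.014] [ 0.639 -0.181  0.016]
spacer1 0.61 [121. 131. 343. 316.] [0.472 0.001 0.016] [0.567 0.074 0.125]
old_cap 0.69 [286. 429. 368. 461.] [ 0.568 -0.326  0.014] [ 0.62  -0.309  0.015]
old_cap 0.66 [120. 132. 343. 318.] [0.472 0.001 0.016] [0.567 0.075 0.125]
nozzle_top 0.97 [255.   0. 322.  49.] [0.531 0.139 0.22 ] [0.549 0.15  0.222]
nozzle_top 0.55 [295. 360. 394. 388.] [ 0.581 -0.194  0.014] [ 0.639 -0.181  0.016]
fixture 0.75 [119. 131. 343. 318.] [0.472 0.001 0.016] [0.567 0.075 0.125]
```

View pics/scene0.png

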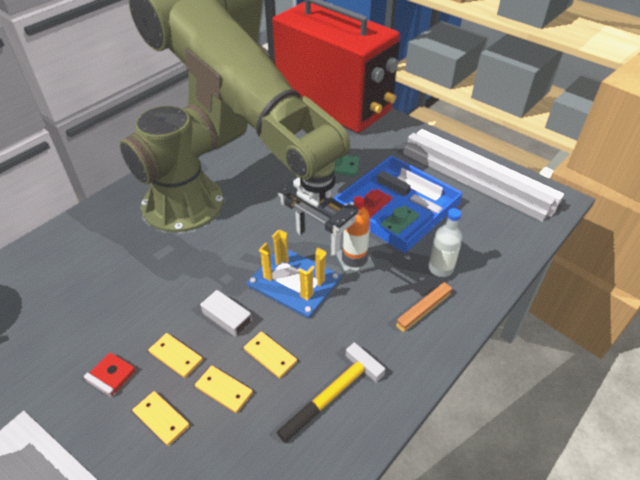

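View pics/side0.png

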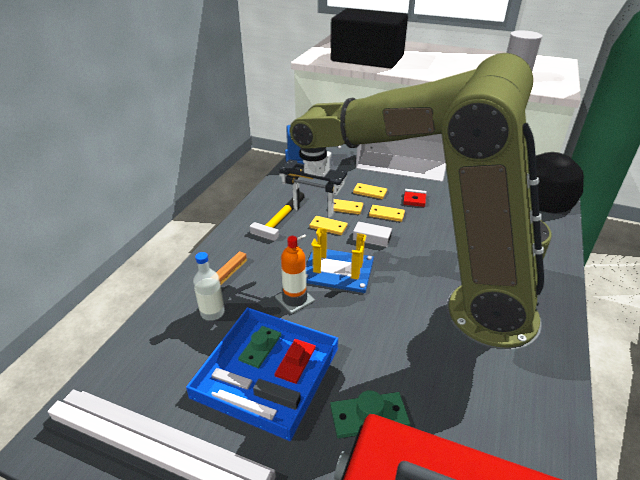

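Candidates for the cap: green in the crate with a round disc (scene 400,220 / side 260,343), larger green one outside the crate (scene 347,165 / side 370,410), red square-boss one (scene 377,202 / side 296,358). I choose the one in the crate. Four spacers, and the foot at scene (226,312).

```bash
cat >> h.py <<'E'
def rect(pts):
    """best-fit rectangle: centre, yaw of long side, (long, short)"""
    pts=np.float32(pts); c,(w,h),a=cv2.minAreaRect(pts*1000); a=np.radians(a)
    if w<h: w,h,a=h,w,a+np.pi/2
    a=(a+np.pi/2)%np.pi-np.pi/2
    return np.round(np.array(c)/1000,4),round(a,3),(round(w),round(h))
def top(W,c,z0,z1,r=.085):
    m=(W[...,2]>z0)&(W[...,2]<z1)&(np.hypot(W[...,0]-c[0],W[...,1]-c[1])<r)
    return W[m][:,:2]
E
python3 - <<'E'
from h import *
S={c:np.load(f'{c}0.npy') for c in ['scene','side','wrist']}
T={'foot':((.429,-.212),.033,.046),'sA':((.568,-.35),.009,.021),'sB':((.417,-.364),.009,.021),'sC':((.587,-.216),.009,.021),'sD':((.519,-.487),.009,.021),'cap':((.555,.36),.044,.056),'capplate':((.555,.36),.014,.024),'nozzle':((.547,.155),.22,.236),'stops':((.475,0),.08,.13),'plate':((.475,0),.008,.022)}
for n,(c,a,b) in T.items():
    for cam,W in S.items():
        r=.13 if n in('stops','plate') else .03 if n in('cap','nozzle') else .085
        p=top(W,c,a,b,r)
        if len(p)>20: print(n,cam,len(p),*rect(p),p.mean(0).round(4))
p=cv2.imread('pics/side0.png'); q=cv2.imread('pics/wrist0.png')
a=cv2.resize(p[300:440,180:340],None,fx=3,fy=3); cv2.imwrite('pics/c1.png',np.hstack([cv2.resize(a,(400,420)),q[100:330,100:350][:, :].copy() if 0 else cv2.resize(q[100:330,100:350],(400,420))]))
E
```

```text
foot scene 970 [ 0.4207 -0.2053] 0.052 (122, 62) [ 0.423  -0.2063]
foot side 422 [ 0.4209 -0.2014] -0.001 (121, 64) [ 0.4184 -0.1983]
foot wrist 1004 [ 0.4442 -0.1828] -0.014 (72, 26) [ 0.4487 -0.1819]
sA scene 1276 [ 0.5655 -0.3476] 0.147 (123, 62) [ 0.5672 -0.3488]
sA side 285 [ 0.56   -0.3477] 0.164 (108, 74) [ 0.5563 -0.3447]
sA wrist 1473 [ 0.5642 -0.337 ] 0.145 (121, 45) [ 0.5675 -0.331 ]
sB scene 1097 [ 0.4107 -0.3632] 0.075 (124, 62) [ 0.4139 -0.3639]
sB side 345 [ 0.4122 -0.3578] 0.11 (120, 76) [ 0.4127 -0.358 ]
sB wrist 1682 [ 0.4123 -0.3589] 0.09 (121, 59) [ 0.4157 -0.3524]
sC scene 1106 [ 0.5822 -0.2134] -0.004 (121, 62) [ 0.5843 -0.2143]
sC side 383 [ 0.5831 -0.2116] 0.028 (122, 71) [ 0.5809 -0.2088]
sC wrist 2288 [ 0.583  -0.1985] -0.001 (120, 36) [ 0.5817 -0.1971]
sD scene 1423 [ 0.5128 -0.4859] 0.013 (124, 60) [ 0.515  -0.4865]
sD side 289 [ 0.5157 -0.483 ] 0.043 (125, 67) [ 0.514  -0.4805]
cap scene 120 [0.5536 0.3561] -1.006 (46, 41) [0.554  0.3566]
cap side 190 [0.5536 0.3612] -0.71 (43, 42) [0.5531 0.3619]
capplate scene 438 [0.5519 0.359 ] -0.712 (156, 147) [0.5521 0.3502]
capplate side 741 [0.5668 0.3558] -1.159 (150, 150) [0.5523 0.363 ]
nozzle scene 77 [0.544  0.1521] 1.414 (37, 23) [0.545 0.157]
nozzle side 77 [0.5369 0.1562] 0.69 (45, 25) [0.542  0.1621]
nozzle wrist 342 [0.5316 0.1404] 1.019 (18, 6) [0.5316 0.14  ]
stops scene 732 [ 0.4702 -0.0072] 0.137 (151, 92) [ 0.4694 -0.0087]
stops side 534 [ 0.472 -0.005] 0.141 (150, 94) [ 0.4745 -0.002 ]
stops wrist 5497 [ 0.4701 -0.0061] 0.138 (151, 91) [ 0.4636 -0.0094]
plate scene 2706 [ 0.4709 -0.0073] -1.421 (206, 203) [ 0.4795 -0.0188]
plate side 1756 [ 0.4657 -0.0052] 0.146 (220, 170) [0.4628 0.0087]
plate wrist 21493 [ 0.4711 -0.0056] 0.141 (201, 161) [0.4787 0.0052]
```

View pics/c1.png

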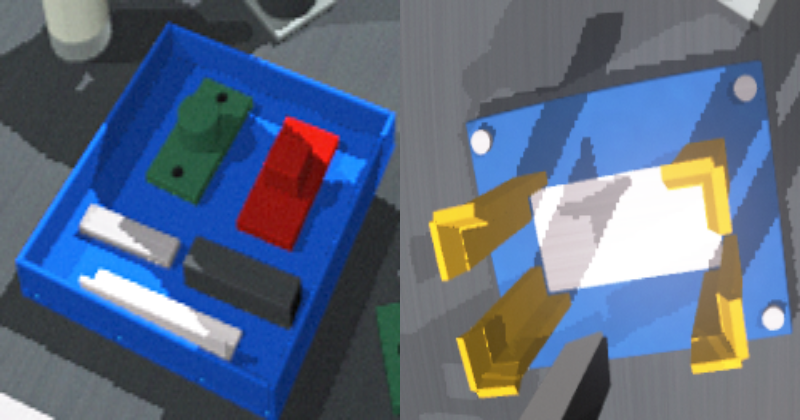

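Emit:
carry_out:
  commands: [1,0,0,4,0,0,0,1,0,0,8,0,0,0,1,0,0,12,0,0,0,1,0,3,15,0,0,0,1,-0.5,6,15,0,0,0,1,-0.5,6,15,0,0,0,1,-0.5,6,15,0,0,0,1,-0.5,6,15,0,0,0]

```text
time_s: 2.02
ee_pos: [0.5449, 0.0597, 0.3549]
eef_rot: [3.141, 0.001, 0.0]
force: [-0.9, -0.9, -0.3]
grip_width: 0.0442
```

Run:
```python
from h import *
o=ctrl.get_obs(); print(o['ee_pos'],o['grip_width'],o['force'])
p,d,W=cloud('wrist'); cv2.imwrite('pics/w1.png',p); np.save('w1.npy',W)
q=top(W,(.545,.157),.222,.24,.03); print(len(q),rect(q),q.mean(0),cv2.minEnclosingCircle(np.float32(q)))
m=W[...,2]; print(np.nanpercentile(m[(np.hypot(W[...,0]-.545,W[...,1]-.157)<.01)],[5,50,95]))
for n,c,a,b,r in [('disc',(.555,.36),.04,.056,.03),('plate',(.47,0),.008,.022,.13),('stops',(.47,0),.08,.13,.13)]:
    q=top(W,c,a,b,r); print(n,len(q),rect(q) if len(q) else 0)
```

```text
[0.54491362 0.05973156 0.35494725] 0.0441684111473264 [-0.87937411 -0.86862758 -0.29445989]
747 (array([0.5368, 0.1562]), np.float64(0.629), (42, 25)) [0.54344288 0.16105749] ((0.538779616355896, 0.15319645404815674), 0.022726450115442276)
[0.19448761 0.22800814 0.22928066]
disc 0 0
plate 11068 (array([ 0.4715, -0.0056]), np.float64(0.14), (200, 161))
stops 2356 (array([ 0.4708, -0.0057]), np.float64(0.144), (151, 91))
```

Run:
```python
from h import *
W=np.load('w1.npy'); p=cv2.imread('pics/w1.png')
for a,b in [(.2255,.23),(.2265,.2295),(.215,.24)]:
    q=top(W,(.543,.16),a,b,.03); x=np.median(q,0); print(len(q),x.round(4),np.percentile(q,[2,98],axis=0).round(4).tolist())
red=(p[...,2]>90)&(p[...,1]<50)&(W[...,2]>.215)&(np.hypot(W[...,0]-.543,W[...,1]-.16)<.05)
q=W[red]; print('red',len(q),np.percentile(q,[2,50,98],axis=0).round(4).tolist(), cv2.minEnclosingCircle(np.float32(q[:,:2])))
v,u=np.where(red); print(u.mean(),v.mean())
u,v=int(u.mean()),int(v.mean()); cv2.imwrite('pics/c2.png',cv2.resize(p[max(0,v-60):v+60,max(0,u-80):u+80],None,fx=5,fy=5))
```

```text
721 [0.5435 0.1614] [[0.5321, 0.1506], [0.5548, 0.1729]]
675 [0.5442 0.1614] [[0.5322, 0.1506], [0.5548, 0.1729]]
895 [0.5418 0.1596] [[0.5292, 0.1363], [0.5548, 0.1724]]Traceback (most recent call last):
  File "<stdin>", line 6, in <module>
    return _quantile_unchecked(
        a, q, axis, out, overwrite_input, method, keepdims, weights)
    return _ureduce(a,
                    func=_quantile_ureduce_func,
    ...<5 lines>...
                    overwrite_input=overwrite_input,
                    method=method)
    r = func(a, **kwargs)
    result = _quantile(arr,
                       quantiles=q,
    ...<2 lines>...
                       out=out,
                       weights=wgt)
    slices_having_nans = np.isnan(arr[-1, ...])
                                  ~~~^^^^^^^^^
IndexError: index -1 is out of bounds for axis 0 with size 0
```

Emit:
carry_out:
  commands: [1,-0.1,4,0,0,0,0,1,-0.1,8,0,0,0,0,1,-0.1,10.2,0,0,0,0,1,-0.1,10.2,-4,0,0,0,1,-0.1,10.2,-8,0,0,0,1,-0.1,10.2,-11,0,0,0,1,-0.1,10.2,-11.8,0,0,0,1,-0.1,10.2,-11.8,0,0,0,1,-0.1,10.2,-11.8,0,0,0]

```text
time_s: 2.82
ee_pos: [0.5446, 0.1609, 0.2383]
eef_rot: [-3.142, -0.0, -0.001]
force: [-0.1, -0.5, 0.3]
grip_width: 0.0003
```

Emit:
carry_out:
  commands: [1,-0.05,0.05,-0.7,0,0,0,1,-0.05,0.05,-1.1,0,0,0,1,-0.05,0.05,-1.5,0,0,0,1,-0.05,0.05,-1.8,0,0,0,1,-0.05,0.05,-1.8,0,0,0]

```text
time_s: 3.23
ee_pos: [0.5448, 0.1614, 0.221]
eef_rot: [-3.141, -0.003, -0.001]
force: [2.5, -2.0, 7.2]
grip_width: 0.0005
```

Emit:
carry_out:
  commands: [1,0,0,-0.2,0,0,0,1,0,0,-0.3,0,0,0,1,0,0,-0.4,0,0,0,1,0,0,-0.4,0,0,0]

```text
time_s: 3.57
ee_pos: [0.5451, 0.1614, 0.22]
eef_rot: [-3.141, -0.006, -0.001]
force: [-9.3, -2.2, 23.1]
grip_width: 0.0004
```

Emit:
carry_out:
  commands: [1,0,0,2,0,0,0,1,0,0,6,0,0,0,1,0,0,9,0,0,0,-1,-2,-4,9,0,0,-0.12,-1,-4,-8,9,0,0,-0.24,-1,-6,-12,9,0,0,-0.36,-1,-8,-16,9,0,0,-0.48,-1,-9.5,-19.5,9,0,0,-0.6,-1,-11,-23,9,0,0,-0.72,-1,-12.5,-27,9,0,0,-0.84,-1,-12.5,-31,9,0,0,-0.96,-1,-12.5,-35,9,0,0,-1.08]

```text
time_s: 4.57
ee_pos: [0.419, -0.1879, 0.3107]
eef_rot: [-3.14, -0.007, -1.087]
force: [0.9, 0.4, 0.1]
grip_width: 0.0567
```

Run:
```python
from h import *
o=ctrl.get_obs(); print(o['ee_pos'],o['eef_rot'],o['time_s'])
p,d,W=cloud('side'); r=(np.hypot(W[...,0]-.544,W[...,1]-.161)<.012); print('nozzle z',np.nanpercentile(W[...,2][r],95), np.nanmax(W[...,2][r]))
```

```text
[ 0.41898126 -0.18792153  0.31074435] [-3.13970892 -0.00713357 -1.08719246] 4.5667
nozzle z 0.23105013012399855 0.23199088459334574
```

```bash
cat >> h.py <<'E'
from scipy.spatial.transform import Rotation as Ro
def go(pos,yaw):
    """shift (cm) and turn from the measured pose to a straight-down pose"""
    o=ctrl.get_obs(); R=Ro.from_euler('xyz',[np.pi,0,yaw])*Ro.from_euler('xyz',o['eef_rot']).inv()
    print('go',np.round((np.array(pos)-o['ee_pos'])*100,2),np.round(R.as_rotvec(),3),'z',round(o['ee_pos'][2],4),'F',o['force'].round(1),'w',round(o['grip_width'],4))
E
python3 -c "
from h import *
go((.42,-.204,.25),-1.55)"
```

```text
go [ 0.12 -1.05 -5.99] [ 0.007  0.002 -0.45 ] z 0.3099 F [-0.2 -3.2 -0.9] w 0.061
```

Emit:
carry_out:
  commands: [-1,0.1,-1,-2,0.002,0,-0.12,-1,0.1,-1,-4,0.004,0.001,-0.24,-1,0.1,-1,-6,0.006,0.001,-0.36,-1,0.1,-1,-6,0.007,0.002,-0.45,-1,0.1,-1,-6,0.007,0.002,-0.45,-1,0.1,-1,-6,0.007,0.002,-0.45]

```text
time_s: 5.12
ee_pos: [0.42, -0.2035, 0.2503]
eef_rot: [-3.141, -0.0, -1.547]
force: [-0.7, 0.1, -0.3]
grip_width: 0.0935
```

```bash
cat > w.py <<'E'
import sys; from h import *
# usage: w.py x y zlo zhi r gripz : fit in wrist view, print move
x,y,a,b,r=map(float,sys.argv[1:6])
p,d,W=cloud('wrist'); cv2.imwrite(f'pics/w{ctrl.get_obs()["time_s"]:.1f}.png',p); np.save('w.npy',W)
q=top(W,(x,y),a,b,r); print(len(q))
if len(q)>20:
    c,yaw,s=rect(q); print(c,yaw,s); go((*c,float(sys.argv[6])),yaw-np.pi/2)
E
python3 w.py .421 -.204 .03 .046 .085 .015
```

```text
5989
[ 0.4204 -0.2034] 0.044 (121, 60)
go [ 3.000e-02  2.000e-02 -2.355e+01] [0.001 0.001 0.02 ] z 0.2505 F [-0.1 -0.3  0.4] w 0.0939
```

Emit:
carry_out:
  commands: [-1,0,0,-4,0,0,0.02,-1,0,0,-8,0,0,0.02,-1,0,0,-12,0,0,0.02,-1,0,0,-16,0,0,0.02,-1,0,0,-20,0,0,0.02,-1,0,0,-22.5,0,0,0.02,-1,0,0,-23.5,0,0,0.02,-1,0,0,-23.5,0,0,0.02]

```text
time_s: 5.83
ee_pos: [0.4196, -0.2032, 0.0144]
eef_rot: [3.14, 0.001, -1.524]
force: [-0.6, 0.1, 0.5]
grip_width: 0.094
```

Emit:
carry_out:
  commands: [1,0,0,0,0,0,0,1,0,0,0,0,0,0,1,0,0,0,0,0,0,1,0,0,0,0,0,0,1,0,0,0,0,0,0,1,0,0,0,0,0,0,1,0,0,0,0,0,0,1,0,0,0,0,0,0]
  force: 40

```text
time_s: 6.5
ee_pos: [0.42, -0.2033, 0.0151]
eef_rot: [3.141, 0.0, -1.524]
force: [-2.6, 1.8, 7.3]
grip_width: 0.0598
```

```bash
python3 -c "
from h import *
go((.4712,-.0057,.19),.141-np.pi/2)"
```

```text
go [ 5.12 19.76 17.49] [-0.    -0.001  0.095] z 0.0151 F [-2.6  1.8  7.3] w 0.0598
```

Emit:
carry_out:
  commands: [1,0,0,4,0,0,0,1,0,0,8,0,0,0,1,0,0,12,0,0,0,1,0,0,16,0,0,0,1,0.5,2,17.5,0,0,0.02,1,1.5,6,17.5,0,0,0.04,1,2.5,10,17.5,0,0,0.06,1,3.5,14,17.5,0,0,0.08,1,4.5,17.5,17.5,0,0,0.095,1,5.1,19.8,17.5,0,0,0.095,1,5.1,19.8,17.5,0,0,0.095,1,5.1,19.8,17.5,0,0,0.095]

```text
time_s: 7.5
ee_pos: [0.4706, -0.0044, 0.1895]
eef_rot: [3.139, 0.001, -1.427]
force: [-1.3, -0.3, -6.3]
grip_width: 0.0598
```

Run:
```python
from h import *
go((.4712,-.0057,.06),.141-np.pi/2)
p,d,W=cloud('wrist'); cv2.imwrite('pics/hold1.png',p); np.save('w.npy',W)
o=ctrl.get_obs()
# object rel. to tool: points in tool frame between z -0.03..0.0
T=(W-o['ee_pos'])@Ro.from_euler('xyz',o['eef_rot']).as_matrix()
np.save('T.npy',T)
m=(np.abs(T[...,0])<.04)&(np.abs(T[...,1])<.09)&(T[...,2]>-.03)&(T[...,2]<.03)
q=T[m]; print(len(q),np.percentile(q,[1,50,99],axis=0).round(4).tolist())
for n,a,b in [('plate',.008,.022),('stops',.08,.13)]:
    q=top(W,(.47,0),a,b,.13); print(n,len(q),rect(q) if len(q) else 0)
```

```text
go [  0.06  -0.13 -12.95] [-0.    -0.002 -0.003] z 0.1895 F [-1.3 -0.3 -6.3] w 0.0598
27009 [[-0.0338, -0.0605, -0.0267], [-0.0006, -0.0188, -0.0249], [0.0337, 0.0389, -0.0005]]
plate 10314 (array([ 0.4866, -0.0038]), np.float64(0.138), (168, 161))
stops 2543 (array([0.5313, 0.0024]), np.float64(-1.442), (91, 28))
```

View pics/hold1.png

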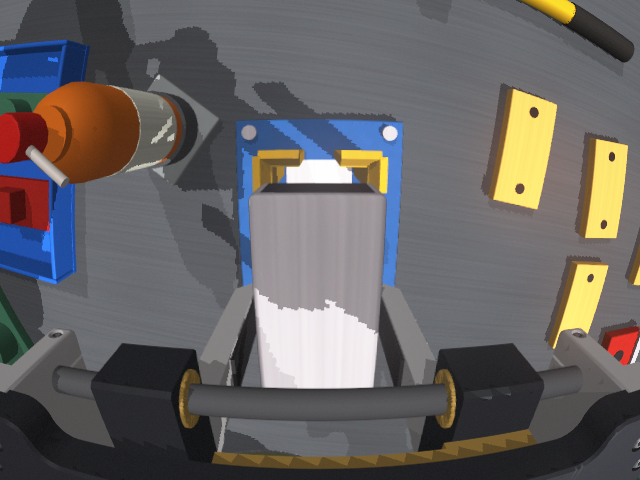

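Emit:
carry_out:
  commands: [1,0.05,-0.12,0,0,0,0,1,0.05,-0.12,-2,0,0,0,1,0.05,-0.12,-4,0,0,0,1,0.05,-0.12,-6,0,0,0,1,0.05,-0.12,-8,0,0,0,1,0.05,-0.12,-10,0,0,0,1,0.05,-0.12,-12,0,0,0,1,0.05,-0.12,-14,0,0,0,1,0.05,-0.12,-15,0,0,0,1,0.05,-0.12,-15,0,0,0]

```text
time_s: 8.38
ee_pos: [0.4697, -0.0072, 0.0377]
eef_rot: [3.136, 0.001, -1.43]
force: [0.9, 0.3, -6.2]
grip_width: 0.0595
```

```bash
python3 -c "
from h import *
go((.4712,-.0057,.0302),.141-np.pi/2)"
```

```text
go [ 0.15  0.15 -0.75] [-0.    -0.006 -0.   ] z 0.0377 F [ 0.9  0.3 -6.2] w 0.0595
```

Emit:
carry_out:
  commands: [1,0.15,0.15,-0.2,0,-0.006,0,1,0.15,0.15,-0.4,0,-0.006,0,1,0.15,0.15,-0.6,0,-0.006,0,1,0.15,0.15,-0.75,0,-0.006,0,1,0.15,0.15,-0.8,0,-0.006,0,1,0.15,0.15,-0.8,0,-0.006,0]

```text
time_s: 8.88
ee_pos: [0.4715, -0.0057, 0.0301]
eef_rot: [-3.141, 0.0, -1.43]
force: [0.3, -0.3, -4.9]
grip_width: 0.0598
```

Emit:
carry_out:
  commands: [1,0,0,-0.1,0,0,0,1,0,0,-0.1,0,0,0,-0.6,0,0,-0.05,0,0,0,-0.6,0,0,-0.05,0,0,0,-0.6,0,0,-0.05,0,0,0,-0.6,0,0,0,0,0,0,-0.6,0,0,4,0,0,0,-0.8,0,0,8,0,0,0,-1,0,0,12,0,0,0,-1,0,0,16,0,0,0,-1,0,0,20,0,0,0,-1,0,0,22,0,0,0]

```text
time_s: 9.88
ee_pos: [0.4723, -0.0058, 0.2551]
eef_rot: [-3.135, -0.001, -1.43]
force: [0.2, -0.5, -0.0]
grip_width: 0.0937
```

```bash
python3 w.py .471 -.006 .045 .065 .085 .2
python3 - <<'E'
from h import *
p,d,W=cloud('scene'); np.save('s.npy',W)
for n,c in dict(sA=(.566,-.348),sB=(.412,-.363),sC=(.583,-.213),sD=(.514,-.486)).items():
    q=top(W,c,.009,.021,.085); print(n,len(q),rect(q))
go((.583,-.213,.2),-1.571)
E
```

```text
6554
[ 0.4743 -0.0046] 0.144 (135, 82)
go [ 0.12  0.12 -5.7 ] [0.    0.01  0.003] z 0.257 F [ 0.1 -0.7  3. ] w 0.094
sA 1278 (array([ 0.5652, -0.348 ]), np.float64(0.144), (122, 62))
sB 1095 (array([ 0.4121, -0.3631]), np.float64(0.107), (123, 62))
sC 1104 (array([ 0.5829, -0.2132]), np.float64(-0.011), (123, 62))
sD 1417 (array([ 0.5127, -0.4858]), np.float64(0.015), (123, 60))
go [ 11.03 -20.72  -5.39] [ 0.001  0.008 -0.141] z 0.2539 F [ 0.4 -0.8 -0.6] w 0.0938
```

Emit:
carry_out:
  commands: [-1,2,-3.5,0,0,0.002,-0.03,-1,4,-7,0,0,0.004,-0.06,-1,5.9,-10.5,-1,0,0.006,-0.09,-1,7.8,-14,-3,0,0.008,-0.12,-1,9.6,-17.5,-5,0,0.008,-0.14,-1,11,-20.7,-7,0,0.008,-0.14,-1,11,-20.7,-7,0,0.008,-0.14,-1,11,-20.7,-7,0,0.008,-0.14]

```text
time_s: 10.65
ee_pos: [0.5819, -0.214, 0.1803]
eef_rot: [3.136, 0.001, -1.572]
force: [-0.4, 0.5, 0.5]
grip_width: 0.0942
```

```bash
python3 w.py .583 -.213 .008 .02 .085 .003
```

```text
7449
[ 0.5823 -0.2123] -0.004 (119, 61)
go [ 1.000e-02  5.000e-02 -1.792e+01] [-0.001 -0.003 -0.004] z 0.1822 F [-0.   0.4 -0.1] w 0.094
```

Emit:
carry_out:
  commands: [-1,0,0.05,-4,0,0,0,-1,0,0.05,-8,0,0,0,-1,0,0.05,-12,0,-0.003,0,-1,0,0.05,-15,0,-0.003,0,-1,0,0.05,-17,0,-0.003,0,-1,0,0.05,-17.8,0,-0.003,0,-1,0,0.05,-17.8,0,-0.003,0,1,0,0.05,-17.8,0,-0.003,0,1,0,0.05,-17.8,0,-0.003,0,1,0,0.05,-17.8,0,-0.003,0,1,0,0.05,-17.8,0,-0.003,0,1,0,0.05,-17.8,0,-0.003,0]

```text
time_s: 11.7
ee_pos: [0.5825, -0.2124, 0.0051]
eef_rot: [-3.14, -0.0, -1.57]
force: [0.3, 0.2, 0.5]
grip_width: 0.0641
```

Emit:
carry_out:
  commands: [1,0,0,0,0,0,0,1,0,0,0,0,0,0,1,0,0,0,0,0,0,1,0,0,0,0,0,0]

```text
time_s: 12.03
ee_pos: [0.5825, -0.2125, 0.0052]
eef_rot: [-3.14, -0.0, -1.57]
force: [-0.4, 0.3, 0.6]
grip_width: 0.0591
```

```bash
python3 -c "
from h import *
go((.4712,-.0057,.19),.141-np.pi/2)"
```

```text
go [-11.13  20.68  18.48] [-0.     0.001  0.141] z 0.0052 F [-0.4  0.3  0.6] w 0.0591
```

Emit:
carry_out:
  commands: [1,0,0,3,0,0,0,1,0,0,7,0,0,0,1,0,0,11,0,0,0,1,0,0,15,0,0,0,1,-1.5,3,18,0,0,0.02,1,-3.5,6.5,18.5,0,0,0.05,1,-5.4,10,18.5,0,0,0.08,1,-7.3,13.5,18.5,0,0,0.11,1,-9.2,17,18.5,0,0,0.141,1,-11.1,20.7,18.5,0,0,0.141,1,-11.1,20.7,18.5,0,0,0.141,1,-11.1,20.7,18.5,0,0,0.141]

```text
time_s: 13.03
ee_pos: [0.471, -0.0041, 0.1905]
eef_rot: [-3.14, -0.0, -1.427]
force: [0.3, -1.1, -2.5]
grip_width: 0.0593
```

```bash
cat > held.py <<'E'
import sys; from h import *
go((.4712,-.0057,float(sys.argv[1])),.141-np.pi/2)
p,d,W=cloud('wrist'); cv2.imwrite('pics/hold.png',p)
o=ctrl.get_obs(); T=(W-o['ee_pos'])@Ro.from_euler('xyz',o['eef_rot']).as_matrix()
for a in (-.03,-.02,-.01):
    for s,l in (('L',(-.03,-.012)),('R',(.012,.03))):
        m=(T[...,0]>l[0])&(T[...,0]<l[1])&(T[...,1]<a)&(T[...,1]>a-.01)&(np.abs(T[...,2])<.03); print(s,a,'top z',np.median(T[m][:,2]).round(4),end=' ')
m=(np.abs(T[...,0])<.025)&(np.abs(T[...,1])<.08)&(np.abs(T[...,2])<.03); q=T[m]; print('\nend y',np.percentile(q[:,1],.5).round(4))
E
python3 held.py .063
```

```text
go [  0.02  -0.16 -12.75] [-0.     0.002 -0.003] z 0.1905 F [ 0.3 -1.1 -2.5] w 0.0593
L -0.03 top z -0.0091 R -0.03 top z -0.009 L -0.02 top z -0.0091 R -0.02 top z -0.0091 L -0.01 top z -0.0091 R -0.01 top z -0.0091 
end y -0.0592
```

Emit:
carry_out:
  commands: [1,0.02,-0.16,0,0,0,0,1,0.02,-0.16,-2,0,0,0,1,0.02,-0.16,-4,0,0,0,1,0.02,-0.16,-6,0,0,0,1,0.02,-0.16,-8,0,0,0,1,0.02,-0.16,-10,0,0,0,1,0.02,-0.16,-11.5,0,0,0,1,0.02,-0.16,-12.3,0,0,0,1,0.02,-0.16,-12.3,0,0,0,1,0.02,-0.16,-12.3,0,0,0]

```text
time_s: 13.92
ee_pos: [0.4721, -0.0073, 0.0676]
eef_rot: [-3.14, -0.0, -1.429]
force: [0.3, 0.3, -3.0]
grip_width: 0.0595
```

```bash
python3 -c "
from h import *
go((.4712,-.0057,.06),.141-np.pi/2)"
```

```text
go [-0.09  0.16 -0.76] [ 0.     0.001 -0.001] z 0.0676 F [ 0.3  0.3 -3. ] w 0.0595
```

Emit:
carry_out:
  commands: [1,-0.08,0.16,-0.2,0,0,0,1,-0.08,0.16,-0.4,0,0,0,1,-0.08,0.16,-0.6,0,0,0,1,-0.08,0.16,-0.75,0,0,0,1,-0.08,0.16,-0.8,0,0,0,1,-0.08,0.16,-0.8,0,0,0]

```text
time_s: 14.42
ee_pos: [0.4715, -0.0057, 0.0601]
eef_rot: [-3.14, -0.0, -1.429]
force: [-2.3, 0.5, 3.5]
grip_width: 0.0594
```

Emit:
carry_out:
  commands: [-0.6,0,0,0,0,0,0,-0.6,0,0,0,0,0,0,-0.6,0,0,0,0,0,0,-0.6,0,0,3,0,0,0,-0.6,0,0,7,0,0,0,-1,0,0,11,0,0,0,-1,0,0,15,0,0,0,-1,0,0,17,0,0,0,-1,0,0,17,0,0,0]

```text
time_s: 15.17
ee_pos: [0.473, -0.0058, 0.2349]
eef_rot: [-3.132, -0.002, -1.429]
force: [-0.2, 0.5, -0.2]
grip_width: 0.0935
```

```bash
python3 w.py .471 -.006 .062 .076 .066 .2
python3 - <<'E'
from h import *
p,d,W=cloud('scene'); np.save('s.npy',W); cv2.imwrite('pics/sc1.png',p)
for n,c in dict(sA=(.566,-.348),sB=(.412,-.363),sD=(.514,-.486)).items():
    q=top(W,c,.009,.021,.085); print(n,len(q),rect(q))
go((.565,-.348,.18),.144-1.571)
E
```

```text
7609
[ 0.4702 -0.0096] 0.064 (128, 82)
go [-0.2  -0.38 -3.2 ] [ 0.001  0.006 -0.078] z 0.232 F [-0.1 -0.3 -0.7] w 0.0936
sA 1285 (array([ 0.5651, -0.3486]), np.float64(0.129), (124, 63))
sB 1097 (array([ 0.4122, -0.3625]), np.float64(0.094), (125, 61))
sD 1415 (array([ 0.5135, -0.4858]), np.float64(0.01), (124, 61))
go [  9.35 -34.23  -5.01] [0.    0.003 0.002] z 0.2301 F [-0.3 -0.9 -0.5] w 0.0942
```

Emit:
carry_out:
  commands: [-1,1,-3.8,0,0,0,0,-1,2,-7.6,0,0,0,0,-1,3,-11.4,0,0,0,0,-1,4,-15.2,-1,0,0,0,-1,5.1,-19,-2,0,0,0,-1,6.2,-22.8,-3,0,0.003,0,-1,7.3,-26.6,-4,0,0.003,0,-1,8.4,-30.4,-5,0,0.003,0,-1,9.3,-34.2,-5,0,0.003,0,-1,9.3,-34.2,-5,0,0.003,0,-1,9.3,-34.2,-5,0,0.003,0]

```text
time_s: 16.18
ee_pos: [0.5636, -0.3488, 0.1767]
eef_rot: [3.138, 0.003, -1.431]
force: [-0.5, 0.5, 0.4]
grip_width: 0.094
```

```bash
python3 w.py .565 -.348 .008 .02 .085 .005
```

```text
7648
[ 0.566  -0.3467] 0.15 (120, 61)
go [  0.21   0.09 -17.28] [-0.002 -0.003  0.009] z 0.1778 F [ 0.7 -0.2  0.3] w 0.0939
```

Emit:
carry_out:
  commands: [-1,0.2,0.1,-4,0,0,0.009,-1,0.2,0.1,-8,0,0,0.009,-1,0.2,0.1,-12,-0.002,-0.003,0.009,-1,0.2,0.1,-15,-0.002,-0.003,0.009,-1,0.2,0.1,-16.5,-0.002,-0.003,0.009,-1,0.2,0.1,-17.3,-0.002,-0.003,0.009,-1,0.2,0.1,-17.3,-0.002,-0.003,0.009,1,0.2,0.1,-17.3,-0.002,-0.003,0.009,1,0.2,0.1,-17.3,-0.002,-0.003,0.009,1,0.2,0.1,-17.3,-0.002,-0.003,0.009,1,0.2,0.1,-17.3,-0.002,-0.003,0.009,1,0.2,0.1,-17.3,-0.002,-0.003,0.009]

```text
time_s: 17.23
ee_pos: [0.5661, -0.3467, 0.0055]
eef_rot: [-3.141, -0.001, -1.421]
force: [-0.4, 0.0, 0.6]
grip_width: 0.0641
```

Emit:
carry_out:
  commands: [1,0,0,0,0,0,0,1,0,0,0,0,0,0,1,0,0,0,0,0,0,1,0,0,0,0,0,0]

```text
time_s: 17.57
ee_pos: [0.5661, -0.3467, 0.0056]
eef_rot: [-3.141, -0.001, -1.421]
force: [-0.7, 0.6, -0.0]
grip_width: 0.0593
```

```bash
python3 -c "
from h import *
go((.4712,-.0057,.19),.141-np.pi/2)"
```

```text
go [-9.49 34.1  18.44] [ 0.001  0.001 -0.009] z 0.0056 F [-0.7  0.6 -0. ] w 0.0593
```

Emit:
carry_out:
  commands: [1,0,0,3,0,0,0,1,0,0,7,0,0,0,1,-0.7,2.6,10,0,0,0,1,-1.6,6,12,0,0,0,1,-2.6,9.5,14,0,0,0,1,-3.6,13,16,0,0,0,1,-4.6,16.5,18,0,0,0,1,-5.6,20.2,18.5,0,0,-0.009,1,-6.6,24,18.5,0,0,-0.009,1,-7.6,27.8,18.5,0,0,-0.009,1,-8.6,31.5,18.5,0,0,-0.009,1,-9.5,34.1,18.5,0,0,-0.009]

```text
time_s: 18.57
ee_pos: [0.47, -0.0033, 0.1907]
eef_rot: [-3.141, -0.001, -1.429]
force: [0.2, -0.0, -2.2]
grip_width: 0.0596
```

Emit:
carry_out:
  commands: [1,0,0,0,0,0,0,1,0,0,0,0,0,0]

```text
time_s: 18.73
ee_pos: [0.4697, -0.0022, 0.1909]
eef_rot: [-3.14, -0.001, -1.427]
force: [-0.1, -0.9, -1.8]
grip_width: 0.0595
```

```bash
python3 held.py .0815
```

```text
go [  0.15  -0.35 -10.94] [ 0.     0.001 -0.003] z 0.1909 F [-0.1 -0.9 -1.8] w 0.0595
L -0.03 top z -0.0087 R -0.03 top z -0.0086 L -0.02 top z -0.0087 R -0.02 top z -0.0086 L -0.01 top z -0.0086 R -0.01 top z -0.0086 
end y -0.0589
```

Emit:
carry_out:
  commands: [1,0.15,-0.35,0,0,0,0,1,0.15,-0.35,-2,0,0,0,1,0.15,-0.35,-4,0,0,0,1,0.15,-0.35,-6,0,0,0,1,0.15,-0.35,-8,0,0,0,1,0.15,-0.35,-9.5,0,0,0,1,0.15,-0.35,-10.8,0,0,0,1,0.15,-0.35,-10.8,0,0,0,1,0.15,-0.35,-10.8,0,0,0]

```text
time_s: 19.53
ee_pos: [0.4717, -0.0077, 0.0826]
eef_rot: [-3.141, -0.001, -1.429]
force: [0.6, -0.3, -3.3]
grip_width: 0.0595
```

```bash
python3 -c "
from h import *
go((.4712,-.0057,.0744),.141-np.pi/2)"
```

```text
go [-0.05  0.2  -0.82] [ 0.001  0.    -0.001] z 0.0826 F [ 0.6 -0.3 -3.3] w 0.0595
```

Emit:
carry_out:
  commands: [1,-0.05,0.2,-0.2,0,0,0,1,-0.05,0.2,-0.4,0,0,0,1,-0.05,0.2,-0.6,0,0,0,1,-0.05,0.2,-0.75,0,0,0,1,-0.05,0.2,-0.85,0,0,0,1,-0.05,0.2,-0.85,0,0,0]

```text
time_s: 20.03
ee_pos: [0.4713, -0.0058, 0.0746]
eef_rot: [-3.141, -0.001, -1.429]
force: [-3.0, 0.1, 3.4]
grip_width: 0.0593
```

Next: release, rise and look at spacer B.

Emit:
carry_out:
  commands: [-0.6,0,0,0,0,0,0,-0.6,0,0,0,0,0,0,-0.6,0,0,0,0,0,0,-0.6,0,0,3,0,0,0,-0.6,0,0,7,0,0,0,-1,0,0,11,0,0,0,-1,0,0,14,0,0,0,-1,0,0,15,0,0,0,-1,0,0,15,0,0,0]

```text
time_s: 20.78
ee_pos: [0.4723, -0.0058, 0.2269]
eef_rot: [-3.137, -0.002, -1.429]
force: [0.9, -0.2, 0.2]
grip_width: 0.0933
```

Run:
```python
from h import *
p,d,W=cloud('scene'); np.save('s.npy',W); cv2.imwrite('pics/sc2.png',p)
for n,c in dict(sB=(.412,-.363),sD=(.514,-.486)).items():
    q=top(W,c,.009,.021,.085); print(n,len(q),rect(q))
go((.412,-.3625,.18),.1-1.571)
```

```text
sB 1104 (array([ 0.4114, -0.3631]), np.float64(0.086), (124, 62))
sD 1413 (array([ 0.5123, -0.4861]), np.float64(0.004), (125, 61))
go [ -5.95 -35.67  -4.47] [ 0.001  0.002 -0.042] z 0.2247 F [ 0.5 -0.5 -0.8] w 0.0934
```

Emit:
carry_out:
  commands: [-1,-0.6,-3.8,0,0,0,0,-1,-1.2,-7.7,0,0,0,-0.01,-1,-1.8,-11.6,0,0,0,-0.02,-1,-2.5,-15.5,-1,0,0,-0.03,-1,-3.2,-19.4,-2,0,0,-0.04,-1,-3.9,-23.3,-3,0,0.002,-0.042,-1,-4.6,-27.2,-4,0,0.002,-0.042,-1,-5.3,-31.1,-4.5,0,0.002,-0.042,-1,-5.9,-35,-4.5,0,0.002,-0.042,-1,-5.9,-35.7,-4.5,0,0.002,-0.042,-1,-5.9,-35.7,-4.5,0,0.002,-0.042]

```text
time_s: 21.75
ee_pos: [0.4112, -0.364, 0.1769]
eef_rot: [3.139, 0.002, -1.474]
force: [0.0, 0.5, 0.0]
grip_width: 0.0939
```

```bash
python3 w.py .412 -.363 .008 .02 .085 .005
```

```text
7619
[ 0.4115 -0.3622] 0.095 (120, 61)
go [ -0.03   0.04 -17.24] [-0.002 -0.002 -0.003] z 0.1774 F [0.  0.3 0.2] w 0.0938
```

Emit:
carry_out:
  commands: [-1,0,0.04,-4,0,0,0,-1,0,0.04,-8,0,0,0,-1,0,0.04,-12,-0.002,-0.002,-0.003,-1,0,0.04,-15,-0.002,-0.002,-0.003,-1,0,0.04,-16.5,-0.002,-0.002,-0.003,-1,0,0.04,-17.2,-0.002,-0.002,-0.003,-1,0,0.04,-17.2,-0.002,-0.002,-0.003,1,0,0.04,-17.2,-0.002,-0.002,-0.003,1,0,0.04,-17.2,-0.002,-0.002,-0.003,1,0,0.04,-17.2,-0.002,-0.002,-0.003,1,0,0.04,-17.2,-0.002,-0.002,-0.003,1,0,0.04,-17.2,-0.002,-0.002,-0.003]

```text
time_s: 22.8
ee_pos: [0.412, -0.3624, 0.0061]
eef_rot: [-3.141, -0.001, -1.476]
force: [-0.5, -0.0, -0.7]
grip_width: 0.064
```

Emit:
carry_out:
  commands: [1,0,0,0,0,0,0,1,0,0,0,0,0,0,1,0,0,0,0,0,0,1,0,0,0,0,0,0]

```text
time_s: 23.13
ee_pos: [0.412, -0.3624, 0.0062]
eef_rot: [-3.141, -0.001, -1.476]
force: [-1.4, 1.2, 1.5]
grip_width: 0.0594
```

```bash
python3 -c "
from h import *
go((.4712,-.0057,.19),.141-np.pi/2)"
```

```text
go [ 5.92 35.67 18.38] [0.001 0.    0.046] z 0.0062 F [-1.4  1.2  1.5] w 0.0594
```

Emit:
carry_out:
  commands: [1,0,0,3,0,0,0,1,0,0,7,0,0,0,1,0.5,2.6,10,0,0,0,1,1,6,12,0,0,0.01,1,1.6,9.7,14,0,0,0.02,1,2.2,13.4,16,0,0,0.03,1,2.8,17.2,18,0,0,0.04,1,3.4,21,18.4,0,0,0.046,1,4,24.9,18.4,0,0,0.046,1,4.7,28.8,18.4,0,0,0.046,1,5.3,32.6,18.4,0,0,0.046,1,5.9,35.6,18.4,0,0,0.046]

```text
time_s: 24.13
ee_pos: [0.4707, -0.0038, 0.1902]
eef_rot: [-3.141, -0.001, -1.429]
force: [0.5, -0.6, -1.8]
grip_width: 0.0593
```

Emit:
carry_out:
  commands: [1,0,-0.1,0,0,0,0,1,0,-0.1,0,0,0,0]

```text
time_s: 24.3
ee_pos: [0.4706, -0.0035, 0.19]
eef_rot: [3.141, -0.001, -1.426]
force: [0.5, -0.0, -3.0]
grip_width: 0.0596
```

```bash
python3 held.py .097
```

```text
go [ 0.06 -0.22 -9.3 ] [ 0.001 -0.    -0.004] z 0.19 F [ 0.5 -0.  -3. ] w 0.0596
L -0.03 top z -0.008 R -0.03 top z -0.0079 L -0.02 top z -0.008 R -0.02 top z -0.0079 L -0.01 top z -0.008 R -0.01 top z -0.0079 
end y -0.0598
```

Emit:
carry_out:
  commands: [1,0.06,-0.15,0,0,0,0,1,0.06,-0.15,-2,0,0,0,1,0.06,-0.15,-4,0,0,0,1,0.06,-0.15,-6,0,0,0,1,0.06,-0.15,-8,0,0,0,1,0.06,-0.15,-9.2,0,0,0,1,0.06,-0.15,-9.2,0,0,0,1,0.06,-0.15,-9.2,0,0,0]

```text
time_s: 25.02
ee_pos: [0.471, -0.0072, 0.098]
eef_rot: [3.14, -0.001, -1.429]
force: [0.5, 0.2, -2.6]
grip_width: 0.0593
```

```bash
python3 -c "
from h import *
go((.4712,-.0057,.089),.141-np.pi/2)"
```

```text
go [ 0.02  0.15 -0.9 ] [ 0.001 -0.001 -0.001] z 0.098 F [ 0.5  0.2 -2.6] w 0.0593
```

Emit:
carry_out:
  commands: [1,0,0.15,-0.3,0,0,0,1,0,0.15,-0.5,0,0,0,1,0,0.15,-0.7,0,0,0,1,0,0.15,-0.85,0,0,0,1,0,0.15,-0.92,0,0,0,1,0,0.15,-0.92,0,0,0]

```text
time_s: 25.52
ee_pos: [0.4711, -0.0057, 0.0892]
eef_rot: [3.141, -0.001, -1.429]
force: [-1.6, -1.1, 1.3]
grip_width: 0.0592
```

Emit:
carry_out:
  commands: [-0.6,0,0,0,0,0,0,-0.6,0,0,0,0,0,0,-0.6,0,0,0,0,0,0,-0.6,0,0,3,0,0,0,-0.6,0,0,7,0,0,0,-1,0,0,11,0,0,0,-1,0,0,13,0,0,0,-1,0,0,13,0,0,0]

```text
time_s: 26.18
ee_pos: [0.4727, -0.0058, 0.2238]
eef_rot: [-3.135, -0.003, -1.429]
force: [1.1, 0.1, 0.9]
grip_width: 0.0915
```

Run:
```python
from h import *
p,d,W=cloud('scene'); np.save('s.npy',W); cv2.imwrite('pics/sc3.png',p)
q=top(W,(.514,-.486),.009,.021,.085); print(len(q),rect(q))
go((.513,-.485,.18),.01-1.571)
```

```text
1428 (array([ 0.5127, -0.4859]), np.float64(0.006), (123, 61))
go [  4.11 -47.93  -4.1 ] [ 0.002  0.003 -0.132] z 0.221 F [-1.   0.2 -1.3] w 0.093
```

View pics/sc3.png

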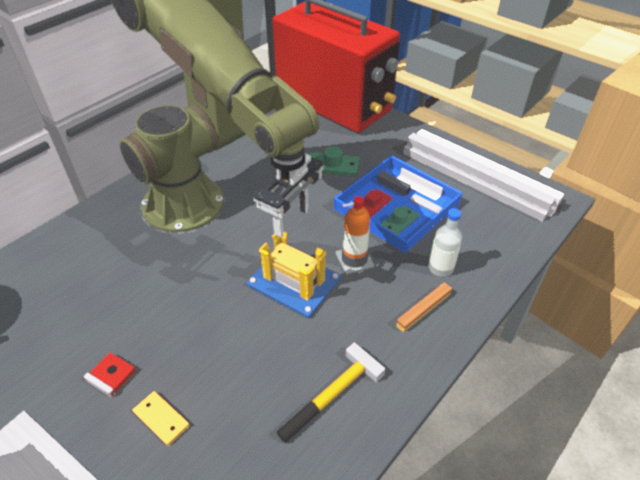

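The stack sits square between the stops (296,262). One spacer is left at (161,417), and the can, crate and decoys haven't moved.

Emit:
carry_out:
  commands: [-1,0.3,-4,0,0,0,-0.01,-1,0.6,-8,0,0,0,-0.02,-1,1,-12,0,0,0,-0.03,-1,1.3,-16,-1,0,0,-0.05,-1,1.7,-20,-2,0,0,-0.07,-1,2,-24,-3,0,0.002,-0.09,-1,2.4,-28,-4,0,0.003,-0.11,-1,2.7,-32,-4,0,0.003,-0.13,-1,3,-36,-4,0,0.003,-0.132,-1,3.4,-40,-4,0,0.003,-0.132,-1,3.8,-44,-4,0,0.003,-0.132,-1,4.1,-47.9,-4,0,0.003,-0.132]

```text
time_s: 27.23
ee_pos: [0.5124, -0.4864, 0.1788]
eef_rot: [3.14, 0.0, -1.561]
force: [1.3, 0.0, -0.1]
grip_width: 0.0942
```

Emit:
carry_out:
  commands: [-1,0,0,0,0,0,0,-1,0,0,0,0,0,0]

```text
time_s: 27.4
ee_pos: [0.5112, -0.4876, 0.175]
eef_rot: [3.137, 0.003, -1.563]
force: [-0.0, 0.1, 0.3]
grip_width: 0.0943
```

```bash
python3 w.py .513 -.486 .008 .02 .085 .005
```

```text
7687
[ 0.5133 -0.4851] 0.012 (120, 61)
go [  0.16   0.11 -17.11] [-0.003 -0.004  0.003] z 0.1761 F [0.5 0.2 0.5] w 0.0937
```

Emit:
carry_out:
  commands: [-1,0.15,0.1,-4,0,0,0.003,-1,0.15,0.1,-8,0,0,0.003,-1,0.15,0.1,-12,-0.003,-0.004,0.003,-1,0.15,0.1,-15,-0.003,-0.004,0.003,-1,0.15,0.1,-16.5,-0.003,-0.004,0.003,-1,0.15,0.1,-17.1,-0.003,-0.004,0.003,-1,0.15,0.1,-17.1,-0.003,-0.004,0.003,1,0.15,0.1,-17.1,-0.003,-0.004,0.003,1,0.15,0.1,-17.1,-0.003,-0.004,0.003,1,0.15,0.1,-17.1,-0.003,-0.004,0.003,1,0.15,0.1,-17.1,-0.003,-0.004,0.003,1,0.15,0.1,-17.1,-0.003,-0.004,0.003]

```text
time_s: 28.45
ee_pos: [0.5134, -0.4854, 0.0059]
eef_rot: [-3.141, -0.001, -1.559]
force: [-1.0, -0.4, 0.4]
grip_width: 0.064
```

Emit:
carry_out:
  commands: [1,0,0,0,0,0,0,1,0,0,0,0,0,0,1,0,0,0,0,0,0,1,0,0,0,0,0,0]

```text
time_s: 28.78
ee_pos: [0.5134, -0.4854, 0.006]
eef_rot: [-3.141, -0.001, -1.559]
force: [-0.3, 1.6, 0.1]
grip_width: 0.0593
```

```bash
python3 -c "
from h import *
go((.4712,-.0057,.19),.141-np.pi/2)"
```

```text
go [-4.22 47.97 18.4 ] [0.001 0.001 0.129] z 0.006 F [-0.3  1.6  0.1] w 0.0593
```

Emit:
carry_out:
  commands: [1,0,0,3,0,0,0,1,0,0,7,0,0,0,1,-0.2,2.6,10,0,0,0.01,1,-0.5,6.2,12,0,0,0.02,1,-0.8,10,14,0,0,0.03,1,-1.2,14,15,0,0,0.04,1,-1.6,18,16,0,0,0.06,1,-2,22,17,0,0,0.08,1,-2.3,26,18,0,0,0.1,1,-2.6,30,18.4,0,0,0.12,1,-3,34,18.4,0,0,0.129,1,-3.4,38,18.4,0,0,0.129]

```text
time_s: 29.78
ee_pos: [0.4788, -0.1036, 0.1903]
eef_rot: [-3.14, -0.001, -1.429]
force: [0.7, 0.1, -1.9]
grip_width: 0.0596
```

```bash
python3 -c "
from h import *
go((.4712,-.0057,.19),.141-np.pi/2)"
```

```text
go [-0.76  9.79 -0.03] [ 0.001  0.002 -0.   ] z 0.1903 F [ 0.7  0.1 -1.9] w 0.0596
```

Emit:
carry_out:
  commands: [1,-0.3,4,0,0,0,0,1,-0.6,8,0,0,0,0,1,-0.75,9.6,0,0,0,0,1,-0.75,9.6,0,0,0,0,1,-0.75,9.6,0,0,0,0]

```text
time_s: 30.2
ee_pos: [0.4713, -0.007, 0.1904]
eef_rot: [-3.14, -0.002, -1.428]
force: [-0.4, -0.1, -2.1]
grip_width: 0.0597
```

```bash
python3 held.py .111
```

```text
go [-0.01  0.13 -7.94] [ 0.001  0.002 -0.002] z 0.1904 F [-0.4 -0.1 -2.1] w 0.0597
L -0.03 top z -0.0084 R -0.03 top z -0.0083 L -0.02 top z -0.0083 R -0.02 top z -0.0083 L -0.01 top z -0.0084 R -0.01 top z -0.0082 
end y -0.0595
```

Emit:
carry_out:
  commands: [1,0,0.1,0,0,0,0,1,0,0.1,-2,0,0,0,1,0,0.1,-4,0,0,0,1,0,0.1,-6,0,0,0,1,0,0.1,-7.9,0,0,0,1,0,0.1,-7.9,0,0,0,1,0,0.1,-7.9,0,0,0]

```text
time_s: 30.83
ee_pos: [0.4712, -0.0076, 0.1111]
eef_rot: [-3.141, -0.001, -1.43]
force: [1.1, 0.5, -2.1]
grip_width: 0.0592
```

```bash
python3 -c "
from h import *
go((.4712,-.0057,.1027),.141-np.pi/2)"
```

```text
go [ 0.    0.19 -0.84] [0.001 0.    0.   ] z 0.1111 F [ 1.1  0.5 -2.1] w 0.0592
```

Emit:
carry_out:
  commands: [1,0,0.18,-0.3,0,0,0,1,0,0.18,-0.5,0,0,0,1,0,0.18,-0.7,0,0,0,1,0,0.18,-0.82,0,0,0,1,0,0.18,-0.87,0,0,0,1,0,0.18,-0.87,0,0,0]

```text
time_s: 31.33
ee_pos: [0.4713, -0.0057, 0.1028]
eef_rot: [-3.141, -0.001, -1.43]
force: [-1.6, -0.3, 2.0]
grip_width: 0.0592
```

Emit:
carry_out:
  commands: [-0.6,0,0,0,0,0,0,-0.6,0,0,0,0,0,0,-0.6,0,0,0,0,0,0,-0.6,0,0,3,0,0,0,-1,0,0,7,0,0,0,-1,0,0,11,0,0,0,-1,0,0,15,0,0,0.12,-1,0,0,19,0,0,0.24,-1,0,0,22,0,0,0.36,-1,1,4,22,0,0,0.48,-1,2,8,22,0,0,0.6,-1,3,12,22,0,0,0.72]

```text
time_s: 32.33
ee_pos: [0.5016, 0.1155, 0.3236]
eef_rot: [-3.14, -0.002, -0.706]
force: [-0.2, -0.0, 0.7]
grip_width: 0.0938
```

```bash
python3 -c "
from h import *
go((.554,.3,.27),0)"
```

```text
go [ 5.24 18.45 -5.36] [-0.001  0.003  0.706] z 0.3236 F [-0.2 -0.   0.7] w 0.0938
```

Emit:
carry_out:
  commands: [-1,1,3,0,0,0,0.12,-1,2,6,0,0,0,0.24,-1,3,9,0,0,0,0.36,-1,4,12,0,0,0.001,0.48,-1,5.2,15,-2,0,0.002,0.6,-1,5.2,18.4,-4,0,0.003,0.706,-1,5.2,18.4,-5,0,0.003,0.706,-1,5.2,18.4,-5,0,0.003,0.706,-1,5.2,18.4,-5,0,0.003,0.706]

```text
time_s: 33.08
ee_pos: [0.5535, 0.2992, 0.2735]
eef_rot: [-3.141, 0.001, -0.001]
force: [0.2, 0.2, 0.9]
grip_width: 0.094
```

Run:
```python
from h import *
p,d,W=cloud('wrist'); cv2.imwrite('pics/crate.png',p); np.save('w.npy',W)
for s in nets.silhouettes('wrist','cap'):
    m=s['region']&(W[...,2]>.012)&(W[...,2]<.024); m2=s['region']&(W[...,2]>.042)&(W[...,2]<.056)
    print(s['confidence'],s['extent'],m.sum(), rect(W[m][:,:2]) if m.sum()>20 else 0, rect(W[m2][:,:2]) if m2.sum()>20 else 0)
g=(p[...,1].astype(int)>p[...,0]+10)&(p[...,1].astype(int)>p[...,2]+10)&(np.hypot(W[...,0]-.555,W[...,1]-.36)<.09)
for a,b in((.012,.024),(.042,.056)):
    m=g&(W[...,2]>a)&(W[...,2]<b); print(m.sum(),rect(W[m][:,:2]), np.median(W[m],0))
r=(p[...,2].astype(int)>p[...,0]+40)&(W[...,2]<.06)&(np.hypot(W[...,0]-.46,W[...,1]-.37)<.1); print('red',W[r][:,0].max(),rect(W[r][:,:2]))
go((.554,.358,.0),0)
```

```text
0.69 [289.2, 104.7, 345.6, 207.0] 3923 (array([0.5536, 0.3602]), np.float64(1.514), (119, 61)) (array([0.5535, 0.36  ]), np.float64(-0.466), (43, 43))
0.61 [30.5, 42.8, 137.1, 168.1] 4006 (array([0.2329, 0.4411]), np.float64(0.546), (166, 85)) (array([0.2422, 0.4347]), np.float64(0.989), (60, 38))
2829 (array([0.5536, 0.3602]), np.float64(1.516), (118, 58)) [0.54584295 0.339015   0.01820208]
1714 (array([0.5738, 0.3406]), np.float64(-0.033), (127, 126)) [0.55707286 0.35648891 0.0477418 ]
red 0.544495909774033 (array([0.4515, 0.3738]), np.float64(1.354), (194, 160))
go [ -0.     5.93 -27.51] [-0.002  0.002  0.002] z 0.2751 F [-0.2  0.6  0.2] w 0.094
```

View pics/crate.png

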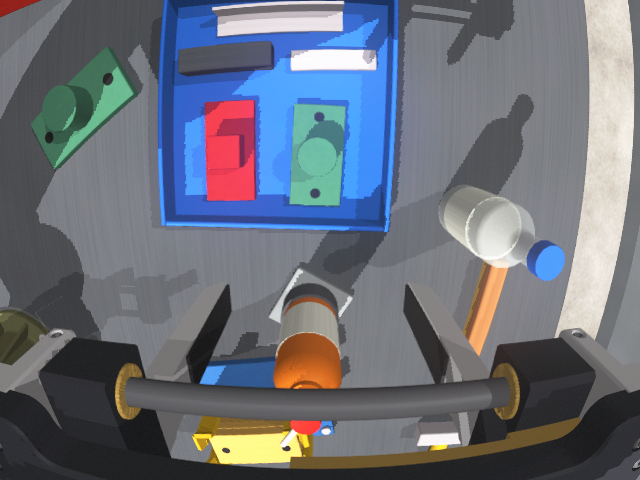

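The choice is confirmed: the green cap with the round disc is in the crate at (318,155), with over 40 mm free on both long sides. The red cap is at (230,150), and the larger green one is outside at (85,105).

Emit:
carry_out:
  commands: [-0.8,0,4,-1,0,0,-0.03,-0.8,0,6.1,-4,0,0,-0.057,-0.8,0,6.1,-8,0,0,-0.057,-0.8,0,6.1,-12,0,0,-0.057,-0.8,0,6.1,-15,0,0,-0.057,-0.8,0,6.1,-15,-0.002,0.002,-0.057,-0.8,0,6.1,-15,-0.002,0.002,-0.057]

```text
time_s: 33.77
ee_pos: [0.5545, 0.3591, 0.1262]
eef_rot: [3.141, 0.001, -0.06]
force: [0.5, 0.7, 0.6]
grip_width: 0.0849
```

Run:
```python
from h import *
p,d,W=cloud('wrist')
m=(W[...,2]>.012)&(W[...,2]<.024)&(np.abs(W[...,0]-.5536)<.042)&(np.abs(W[...,1]-.36)<.07); print(m.sum(),rect(W[m][:,:2]))
go((.5536,.3602,.0105),1.515-np.pi/2)
```

```text
7414 (array([0.5533, 0.3606]), np.float64(1.519), (120, 60))
go [ -0.16   0.06 -11.76] [-0.001  0.002  0.004] z 0.1281 F [ 0.2 -0.4  0.7] w 0.0846
```

Emit:
carry_out:
  commands: [-0.8,-0.17,0.1,-3,0,0,0.006,-0.8,-0.17,0.1,-6,0,0,0.006,-0.8,-0.17,0.1,-9,0,0.002,0.006,-0.8,-0.17,0.1,-11,0,0.002,0.006,-0.8,-0.17,0.1,-11.7,0,0.002,0.006,-0.8,-0.17,0.1,-11.7,0,0.002,0.006,1,-0.17,0.1,-11.7,0,0.002,0.006,1,-0.17,0.1,-11.7,0,0.002,0.006,1,-0.17,0.1,-11.7,0,0.002,0.006,1,-0.17,0.1,-11.7,0,0.002,0.006,1,-0.17,0.1,-11.7,0,0.002,0.006,1,-0.17,0.1,-11.7,0,0.002,0.006]

```text
time_s: 34.82
ee_pos: [0.5539, 0.361, 0.0124]
eef_rot: [-3.14, -0.002, -0.054]
force: [-1.9, -0.4, 7.5]
grip_width: 0.0593
```

Emit:
carry_out:
  commands: [1,0,0,0,0,0,0,1,0,0,0,0,0,0]

```text
time_s: 34.98
ee_pos: [0.5539, 0.361, 0.0126]
eef_rot: [-3.14, -0.002, -0.054]
force: [0.4, -1.4, -3.7]
grip_width: 0.0593
```

```bash
python3 -c "
from h import *
print(ctrl.get_obs()['ee_pos'])
go((.4712,-.0057,.3),.141-np.pi/2)"
```

```text
[0.55393122 0.36096764 0.0125993 ]
go [ -8.27 -36.67  28.74] [-0.     0.003 -1.376] z 0.0126 F [ 0.4 -1.4 -3.7] w 0.0593
```

Emit:
carry_out:
  commands: [1,0,0,2,0,0,0,1,0,0,5,0,0,0,1,0,0,9,0,0,0,1,0,0,13,0,0,0,1,0,0,17,0,0,0,1,0,0,21,0,0,0,1,0,0,25,0,0,0,1,0,0,28.5,0,0,0,1,-1,-3,28.5,0,0,-0.1,1,-2,-6,28.5,0,0,-0.2,1,-3,-9,28.5,0,0,-0.3,1,-4,-12,28.5,0,0,-0.4]

```text
time_s: 35.98
ee_pos: [0.513, 0.2397, 0.2971]
eef_rot: [-3.14, -0.001, -0.458]
force: [1.2, -0.8, -2.0]
grip_width: 0.0592
```

```bash
python3 -c "
from h import *
go((.4712,-.0057,.3),.141-np.pi/2)"
```

```text
go [ -4.18 -24.54   0.29] [ 0.     0.002 -0.971] z 0.2971 F [ 1.2 -0.8 -2. ] w 0.0592
```

Emit:
carry_out:
  commands: [1,-0.5,-2.5,0.2,0,0,-0.1,1,-1,-5,0.2,0,0,-0.2,1,-1.4,-7.5,0.2,0,0,-0.3,1,-1.8,-10,0.2,0,0,-0.4,1,-2.2,-12.5,0.2,0,0,-0.5,1,-2.6,-15,0.2,0,0,-0.6,1,-3,-17.5,0.2,0,0,-0.7,1,-3.4,-20,0.2,0,0,-0.8,1,-3.8,-22.5,0,0,0,-0.9,1,-4.2,-24.5,-2,0,0.002,-0.97,1,-4.2,-24.5,-5,0,0.002,-0.97,1,-4.2,-24.5,-8,0,0.002,-0.97]

```text
time_s: 36.98
ee_pos: [0.4709, -0.0064, 0.2164]
eef_rot: [-3.14, -0.0, -1.431]
force: [0.8, -0.3, -4.4]
grip_width: 0.0595
```

Emit:
carry_out:
  commands: [1,0,0,0,0,0,0,1,0,0,0,0,0,0]

```text
time_s: 37.15
ee_pos: [0.4704, -0.0064, 0.2162]
eef_rot: [3.141, 0.0, -1.431]
force: [0.3, 0.1, -2.8]
grip_width: 0.0592
```

```bash
python3 held.py .127
```

```text
go [ 0.08  0.07 -8.92] [ 0.    -0.001  0.001] z 0.2162 F [ 0.3  0.1 -2.8] w 0.0592
L -0.03 top z -0.0043 R -0.03 top z -0.0041 L -0.02 top z -0.0042 R -0.02 top z -0.0042 L -0.01 top z -0.0045 R -0.01 top z -0.0045 
end y -0.0589
```

View pics/hold.png

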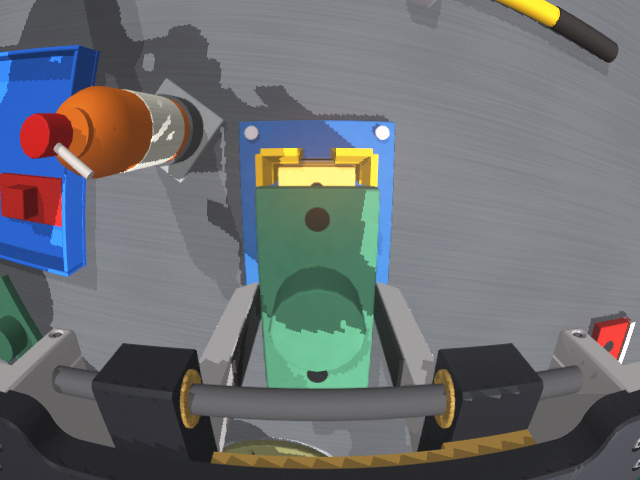

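The cap is held level with its disc up (318,310), above the brass stack. Now I lower it.

Emit:
carry_out:
  commands: [1,0.1,0.07,0,0,0,0,1,0.1,0.07,-2,0,0,0,1,0.1,0.07,-4,0,0,0,1,0.1,0.07,-6,0,0,0,1,0.1,0.07,-8,0,0,0,1,0.1,0.07,-8.9,0,0,0,1,0.1,0.07,-8.9,0,0,0,1,0.1,0.07,-8.9,0,0,0]

```text
time_s: 37.87
ee_pos: [0.4729, -0.0056, 0.13]
eef_rot: [-3.138, -0.001, -1.431]
force: [-0.1, -0.2, -2.2]
grip_width: 0.0596
```

```bash
python3 -c "
from h import *
go((.4715,-.0057,.118),.141-np.pi/2)"
```

```text
go [-0.14 -0.01 -1.2 ] [0.    0.003 0.001] z 0.13 F [-0.1 -0.2 -2.2] w 0.0596
```

Emit:
carry_out:
  commands: [1,-0.12,0,-0.3,0,0.003,0,1,-0.12,0,-0.6,0,0.003,0,1,-0.12,0,-0.8,0,0.003,0,1,-0.12,0,-1,0,0.003,0,1,-0.12,0,-1.15,0,0.003,0,1,-0.12,0,-1.2,0,0.003,0,1,-0.12,0,-1.2,0,0.003,0]

```text
time_s: 38.45
ee_pos: [0.4717, -0.0056, 0.1178]
eef_rot: [-3.142, -0.0, -1.431]
force: [-0.7, -0.0, -3.7]
grip_width: 0.0594
```

```bash
python3 -c "
from h import *
go((.4715,-.0057,.118),.141-np.pi/2)"
```

```text
go [-0.02 -0.01  0.02] [0.    0.    0.001] z 0.1178 F [-0.7 -0.  -3.7] w 0.0594
```

Not in contact yet (force is still just the weight), so I go a little lower.

Emit:
carry_out:
  commands: [1,0,0,-0.05,0,0,0,1,0,0,-0.1,0,0,0,1,0,0,-0.1,0,0,0]

```text
time_s: 38.7
ee_pos: [0.4718, -0.0056, 0.1174]
eef_rot: [-3.141, -0.001, -1.431]
force: [-3.1, 0.4, 4.3]
grip_width: 0.0591
```

Emit:
carry_out:
  commands: [-0.6,0,0,0,0,0,0,-0.6,0,0,0,0,0,0,-0.6,0,0,0,0,0,0,-0.6,0,0,0.5,0,0,0,-0.6,0,0,4,0,0,0,-1,0,0,8,0,0,0,-1,0,0,12,0,0,0,-1,0,0,16,0,0,0,-1,0,0,18,0,0,0,-1,-4,0,18,0,0,0,-1,-8,0,18,0,0,0,-1,-8,0,18,0,0,0]

```text
time_s: 39.7
ee_pos: [0.3875, -0.0053, 0.2982]
eef_rot: [-3.14, -0.001, -1.43]
force: [0.0, 0.5, 0.2]
grip_width: 0.0938
```

Run:
```python
from h import *
c=(.4712,-.0057)
for cam in('wrist','scene','side'):
    p,d,W=cloud(cam); cv2.imwrite(f'pics/end_{cam}.png',p)
    g=(p[...,1].astype(int)>p[...,0]+8)&(p[...,1].astype(int)>p[...,2]+8)
    m=g&(np.hypot(W[...,0]-c[0],W[...,1]-c[1])<.075)&(W[...,2]>.117)&(W[...,2]<.13)
    q=top(W,c,.145,.16,.04); t=W[...,2][m]
    print(cam,'plate',m.sum(),rect(W[m][:,:2]) if m.sum()>9 else 0,np.median(t),'disc',len(q),rect(q) if len(q)>9 else 0)
    if cam=='wrist': A=np.c_[W[m][:,:2]-c,np.ones(m.sum())]; print('tilt',np.linalg.lstsq(A,t,rcond=None)[0])
    n=np.hypot(W[...,0]-.544,W[...,1]-.161)<.012; print('nozzle',np.nanmax(W[...,2][n]) if n.any() else 0)
a=cv2.resize(cv2.imread('pics/end_scene.png')[180:340,220:480],(780,480)); cv2.imwrite('pics/c9.png',a)
```

```text
wrist plate 5965 (array([ 0.4712, -0.0057]), np.float64(0.141), (146, 89)) 0.12329738226726172 disc 1926 (array([ 0.4716, -0.0058]), np.float64(0.369), (43, 42))
tilt [0.00157307 0.00177088 0.12334316]
nozzle 0.23040280262734592
scene plate 673 (array([ 0.4749, -0.0131]), np.float64(0.208), (132, 84)) 0.12277170747714956 disc 209 (array([ 0.4721, -0.0079]), np.float64(-0.824), (47, 42))
nozzle 0.23189787262003336
side plate 463 (array([ 0.4693, -0.0019]), np.float64(0.152), (143, 84)) 0.12400609316416521 disc 131 (array([ 0.4716, -0.0046]), np.float64(-1.223), (46, 38))
nozzle 0.23325976213720667
```

View pics/c9.png

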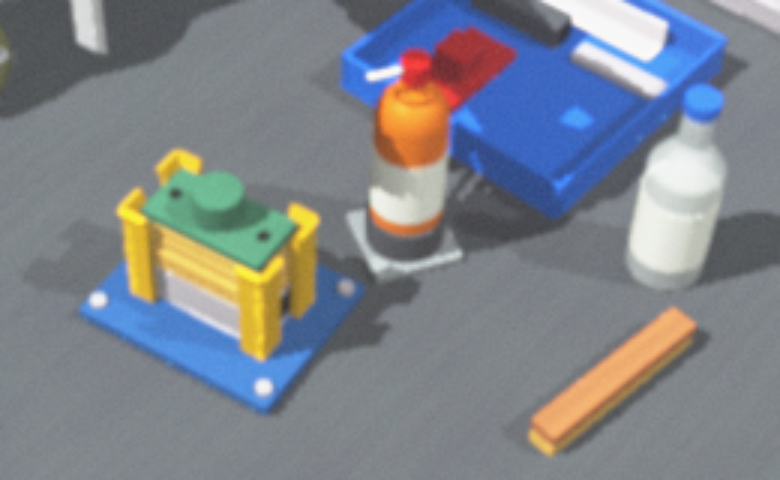

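View pics/end_wrist.png

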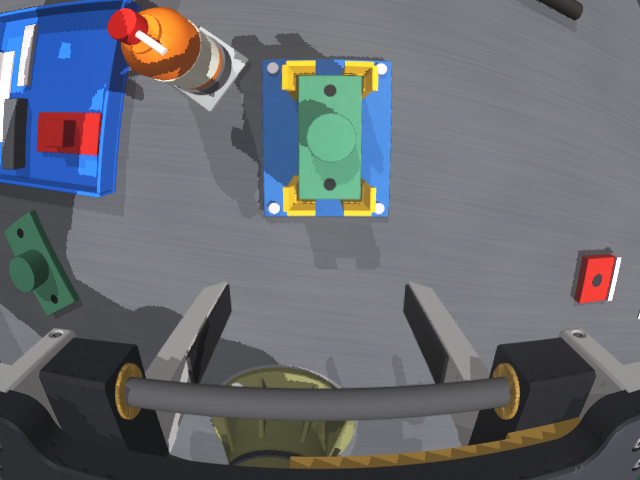

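The cap's plate is flat at z = 0.123 m, exactly the expected height (15 + 40 + 56 + 12 mm). It is centred and square between the stops, with no spacers left on the table and the gripper clear. I'm handing it in.

```bash
python3 -c "
from h import *
ticket.hand_in()"
```

```text
the job is handed in; nothing more can be done
```

The job is done and handed in at about 40 s of the 210 s allowed; the hand-in reports no verdict.

- **Nozzle:** With the pocket still empty, I pressed the cap down 8 mm to its stop, reading 23 N there. The camera showed it back up straight afterwards and again at the end.
- **Stack:** I lowered in the steel foot, then all four brass spacers, then the green round-disc cap from the crate with its disc up. I let go of each only once it touched down.

**Last checks:**
- The top of the cap's plate was at 0.123 m, exactly the height of the full stack, and tilted by less than 0.003 rad.
- The disc centre was within 1 mm of the pocket centre in the wrist view and within about 2.5 mm in the other two cameras. That is about their calibration error.
- My colour-based outline of the cap's plate came out too large (for example 146 x 89 mm in the wrist view), probably because it included parts of the stops. I judged squareness from the pictures and the gripper's angle at release instead.
- The pictures show the red cap, the offcuts, the larger green cap and the rest where they were. I checked those by eye and did not measure them.

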